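# Unlock the control-sample box and show its shackle to the scanner

### The arm

A 6-joint arm with a two-finger parallel gripper is mounted at the origin on the work surface. World frame = base frame: x ahead of the robot, y to its left, z up, the work surface at z = 0. Lengths are in mm, angles in rad, forces in N, time in s.
With the tool pointing down it reaches from about 350 to 975 mm from the base axis. Payload 7.1 kg.
Tool frame: the origin (TCP) lies where the fingers leave the gripper's body, on its centre line; the fingertips stand arm.tips_ahead ahead of it and the grasp point (between the pads) lies 61 mm ahead of it (arm.tips_ahead is the distance from the TCP to the fingertips, in mm); z points along the fingers, y is the line along which they close (so a half turn about z gives the same grasp; the last joint's range is limited). The gripper opens to 88 mm and grips with 3 to 60 N. Pads are 20 mm wide; open, the fingers measure 115 mm over their backs; the gripper's body (75 mm by 178 mm) begins 61 mm behind the grasp point.
Start: joints at [1.277, 0.423, 1.63, -0, 1.089, -0.019], TCP at [169.565, 601.542, 302.675] pointing down, gripper open.
Joint ranges: [-3, 3], [-0.9, 2.11], [0.09, 2.58], [-1.31, 4.45], [0.11, 2.69], [-2.54, 2.54]. Speed limits (rad/s): [2.39, 2.39, 3.01, 3.14, 3.14, 3.14].

### API

Orientations are given as a 3x3 rotation matrix whose columns are the frame's x, y, z axes.
In Python, from plant import arm gives the robot as it stands. The module is installed in compiled form; this text tells all that it offers.
- The arm moves only by the shell command python3 -m creep 'ROWS' [FORCE]. ROWS is JSON, a list that holds one entry, the list of rows, each a list of 7 numbers: the shift along the world's x, y, z in m, then the turn, a rotation vector about the world's x, y, z in rad, then the opening, from -1 (shut) to 1 (fully open). In form: [[[x, y, z, ax, ay, az, jaw], ...]]. A call has exactly 10 rows; each row is the pose to reach, as a shift and turn from the pose commanded when the call began; what a row does not reach only later rows make up. A row lasts 1/12 s, in which the tool goes at most 41.7 mm and 7.16 degrees, less where a joint would pass 70% of its speed; a pose out of reach is approached as far as the arm can. A call with a gripper value outside its range is refused whole. The fingers move at their own pace and stop on an object; FORCE is the grip in N (left out, the last holds). Time passes only in rows, so rows that repeat a pose let the fingers close, or fill a call up. It gives the time, the measured TCP pose, the force, the opening and the grip force at its end, in the units of the state.
- arm.read_state(): the state, without advancing time (a new reading comes with each control period).
- arm.read_camera(name): name is "scene" or "top" or "wrist"; returns a dict with "frame" (384x512x3 uint8, blue, green, red), "fx", "fy", "cx", "cy" (pixels), "D" ([k1, k2, p1, p2, k3] as OpenCV has them; the pictures are not rectified), "world_to_cam" (4x4, takes a point from world to camera coordinates); the wrist camera has in their place "mount" (4x4, takes a point from camera to tool coordinates, whose origin is the TCP and whose axes are the flange's). Camera axes: x right, y up, looking along -z (the intrinsics and any distortion apply to the point x, -y, -z); pixel columns grow to the right and rows downward; lengths in mm; the calibration is good to about 2 mm. A picture is of the moment at which its call begins: read the wrist's pose just before it. There is no depth.
- arm.sign_off(): hands the job in; it is judged then, once.
The state is a dict: "time_s": time; "q": joint angles; "qvel": joint speeds; "joint_torque": joint torques, N m; "position": TCP position; "ee_rot": TCP orientation; "contact_force": force on the tool from outside, world axes, zero at the start; "torque": the same for the moment, N m; "gripper_width": opening from 0.0 (shut) to 1.0 (fully open); "grip_force": force on a finger pad.
Only numpy, scipy, OpenCV 4.12 (cv2) and the standard library are available. Lean on these libraries where they do the work, as an engineer would, in place of code of your own. Each camera call takes 0.05 s, during which the arm holds its last target. There are 200 camera calls.

### The job

Free the shackle of the sample box: first swing the red cam lever all the way over to its stop, then turn the blue-gripped dial until its notch meets the shackle and you feel the shackle click up into it. Pull the shackle straight up out of the box by its yellow grip and present it to the flat scanner: finish while still holding it in the gripper, upright and still, its feet about 5 cm above the middle of the scanner's window, touching nothing else. Leave the lever and dial as they then stand and do not disturb the other things on the bench.

Things in the scene. Friction and masses are not known exactly. Their poses are not given: they have to be found in the camera images.
- lockbox: White lock box fixed to the bench, 200 x 270 mm, lid 62 mm high; grey lock block on it (x -55..55, y -130..105, top z = 92 mm). Origin: centre of underside; x points away from the robot at yaw 0, y left, z up. At x = 0 along its y: dial axis y = -75 mm, shackle legs y = -17 and 43, lever pivot y = 80.
- dial_grip (a point): On the dial's vertical axis, mid height of its blue bar grip (z = 145 mm); turns with the dial. Bar 14 mm thick, 44 long, z 112 to 158, along the point's y, which points to the notch (white line). Below it a wheel of radius 50 mm (z 100 to 108) with one 30 deg notch in the rim. A 172 mm high shackle leg stands 58 mm from the axis: open the fingers at most 50 mm here.
- dial (a joint): Dial angle (rad), positive anticlockwise from above; 0 = notch at the shackle's brass lug (box's +y side). Starts 0.7 to 1.5: turn it clockwise. Friction under 0.15 N m. Within about 0.1 of 0 the sprung shackle clicks 8 mm up into the notch, if the lever is open; the lug then lets it turn only 0.18 either side of 0. Otherwise it turns on to -0.9.
- lever_post (a point): Middle of the round upright post (red, 12 mm thick, free from z = 126 to 155 mm, this point at z = 145 mm) at the end of the cam lever's arm, 70 mm from its vertical pivot.
- lever (a joint): Cam lever angle (rad): 0 = closed, the arm points to the lock box's -x and the steel nose covers the shackle's outer collar; it opens clockwise seen from above to its stop at 1.55, where the arm points to the box's +y. Starts 0 to 0.2; friction of about 1 N at the post; it stays where left.
- shackle: Loose upright U of steel, 130 g: two 8 mm legs 60 mm apart along its y, 127 mm high, feet sunk 50 mm into guide holes of the box with 1.2 mm play each way. Origin midway between the feet; z up to the crossbar. Springs lift it 8 mm when freed (before that, lever open, it rocks: one leg 5 mm up); 60 mm above its locked place it is clear of the holes.
- shackle_grip (a point): Centre of the shackle's yellow grip on the crossbar, 14 x 34 x 14 mm (34 along the shackle's y), 123 mm above the shackle's origin; at z = 165 mm when locked, 173 mm after the click.
- shackle_seat (a point): Where the shackle's origin sits when locked: fixed in the lock box, at x = 0, y = 13, z = 42 mm of it, same axes as the box.
- scanner: Flat scanner fixed on the bench, white with a blue frame, 110 x 100 x 60 mm, origin at the centre of its underside.
- scanner_window (a point): Centre of the scanner's level glass window (70 x 60 mm, red cross) on its top, 60 mm above the bench.
- cartridge_a: Bystander: loose white cartridge with blue cap, 34 x 34 x 68 mm, beyond the box; origin under its centre.
- cartridge_b: Bystander: a second such cartridge.
- mouse: Bystander: black computer mouse on a round blue pad (radius 110 mm), 100 x 58 x 33 mm; origin under its centre.
- tipbox: Bystander: clear box with orange lid, 92 x 122 x 56 mm; origin under its centre.
- green_cap: Bystander: green screw cap, 24 mm wide and 12 mm high, on the lock box's lid at its far right corner; origin under its centre.
- reagent: Bystander: bottle with blue cap, 56 mm wide, 110 mm high; origin under its centre.
Mind the look-alikes: they are no part of the job. Of the things that look like the shackle, the smaller one is meant.

How it is judged (in metres and radians):
On the way, in this order (a step that is already met when the one before it is completed fails the run):
1. the cam lever is swung over to its stop while the shackle is still locked down (value of joint lever above 1.35 rad and z of shackle in the frame of shackle_seat below 0.005 m), for 0.1 s.
2. the dial's notch is at the shackle and the shackle has clicked up into it (value of joint lever above 1.3 rad and value of joint dial between -0.25 and 0.25 rad and z of shackle in the frame of shackle_seat above 0.006 m and contact force between the fingers and shackle below 0.1 N), for 0.1 s.
3. the shackle is pulled clear of the box in the gripper (z of shackle in the frame of shackle_seat above 0.052 m and contact force between the fingers and shackle above 1 N), for 0.1 s.
At the end, for the whole second after the job is handed in: The gripper still holds the shackle (over 1 N), upright within 15 degrees and at rest, its feet 25 to 80 mm above the scanner's window and their midpoint within 25 mm of its centre sideways, touching neither scanner nor box; lever still open (over 1.2 rad), dial still within 0.3 rad of its notch (contact force between the fingers and shackle above 1 N and horizontal distance between shackle and scanner_window below 0.025 m and z of shackle in the frame of scanner_window between 0.025 and 0.08 m and angle between shackle's own z axis and vertical below 0.26 rad and linear speed of shackle below 0.03 m/s and angular speed of shackle below 0.3 rad/s and contact force between shackle and scanner below 0.1 N and contact force between shackle and lockbox below 0.1 N and value of joint lever above 1.2 rad and value of joint dial between -0.3 and 0.3 rad); the arm keeps its last pose, push and grip.
It fails at once if a bystander is moved by more than 3 cm or knocked over (distance of any of cartridge_a, cartridge_b, mouse, tipbox, green_cap, reagent from where it was at the start of the episode above 0.03 m or angle between any of cartridge_a, cartridge_b, mouse, tipbox, green_cap, reagent's own z axis and vertical above 0.5 rad).
It fails at once if the scanner is bumped by the gripper or the shackle (over 3 N) (contact force between scanner and the fingers above 3 N or contact force between scanner and the arm above 3 N or contact force between scanner and shackle above 3 N).
It also fails if it takes over 67 s, if anything falls off the work surface, if the arm or the gripper's body presses on something with over 40 N, if the wrist force passes 120 N, or if a joint passes its speed limit or range.

## Working session

There is one attempt and no reset: what is moved stays moved. The work goes in short steps, Python scripts to look and compute and a shell command to move; the robot and the scene stay as the last step left them, time stands still between calls to the robot, and variables do not carry over. Pictures are saved under pics/ and viewed, at most 10 in all, crops included, and the job is handed in when it is done.

```bash
mkdir -p pics; cat > h.py <<'E'
import numpy as np, cv2
from plant import arm
def cam(n):
    s=arm.read_state(); c=arm.read_camera(n)
    if n=="wrist":
        T=np.eye(4); T[:3,:3]=np.array(s["ee_rot"]); T[:3,3]=s["position"]
        c["c2w"]=T@np.array(c["mount"])
    else: c["c2w"]=np.linalg.inv(np.array(c["world_to_cam"]))
    c["frame"]=np.array(c["frame"]); return c
def K(c): return np.array([[c["fx"],0,c["cx"]],[0,c["fy"],c["cy"]],[0,0,1.]]),np.array(c["D"],float)
def pix2w(c,uv,z):
    k,d=K(c); p=cv2.undistortPoints(np.array(uv,float).reshape(-1,1,2),k,d).reshape(-1,2)
    r=np.c_[p[:,0],-p[:,1],-np.ones(len(p))]@c["c2w"][:3,:3].T; o=c["c2w"][:3,3]
    return o+r*((np.asarray(z,float)-o[2])/r[:,2])[:,None]
def w2pix(c,X):
    k,d=K(c); w=np.linalg.inv(c["c2w"]); X=np.atleast_2d(X).astype(float)@w[:3,:3].T+w[:3,3]
    return cv2.projectPoints(X*[1,-1,-1],np.zeros(3),np.zeros(3),k,d)[0].reshape(-1,2)
def save(c,fn): 
    import pickle; cv2.imwrite("pics/%s.png"%fn,c["frame"]); pickle.dump(c,open("pics/%s.pkl"%fn,"wb"))
def load(fn):
    import pickle; return pickle.load(open("pics/%s.pkl"%fn,"rb"))
E
python3 - <<'E'
from h import *
for n in ["scene","top"]:
    c=cam(n); save(c,n); cv2.imwrite("pics/%s_b.png"%n,cv2.resize(c["frame"],(800,600),interpolation=cv2.INTER_CUBIC)); print(n,c["c2w"].round(2).tolist(),c["fx"])
s=arm.read_state(); print(s, arm.tips_ahead)
E
```

```text
scene [[-0.37, -0.62, 0.69, 1602.06], [0.93, -0.23, 0.29, 476.17], [-0.02, 0.75, 0.66, 1131.07], [0.0, 0.0, 0.0, 1.0]] 498.98742430476904
top [[0.03, 0.99, -0.12, 381.57], [-1.0, 0.03, 0.01, 61.45], [0.01, 0.12, 0.99, 1525.48], [0.0, 0.0, 0.0, 1.0]] 477.40821680194136
{'time_s': 0.1, 'q': array([ 1.27700534e+00,  4.23742230e-01,  1.63062781e+00,  1.92810572e-05,
        1.08858564e+00, -1.90350982e-02]), 'qvel': array([-0.00012952, -0.00042658, -0.00166418, -0.0006317 ,  0.00055352,
        0.00052637]), 'joint_torque': array([-4.79901405e-05, -5.45617139e+01, -2.74323159e+01,  6.45843940e-02,
        1.87600858e-02, -2.68117083e-05]), 'position': array([169.44683611, 601.17670043, 301.98761537]), 'ee_rot': array([[-9.62489019e-01,  2.71320326e-01, -4.11060340e-04],
       [ 2.71320633e-01,  9.62488143e-01, -1.29968036e-03],
       [ 4.30110048e-05, -1.36245723e-03, -9.99999071e-01]]), 'contact_force': array([-0.04576241, -0.68741506,  0.26238061]), 'torque': array([ 0.01260069,  0.06477859, -0.00298334]), 'grip_force': 0.0, 'gripper_width': 0.9981304874781004} 80.0
```

View pics/scene_b.png

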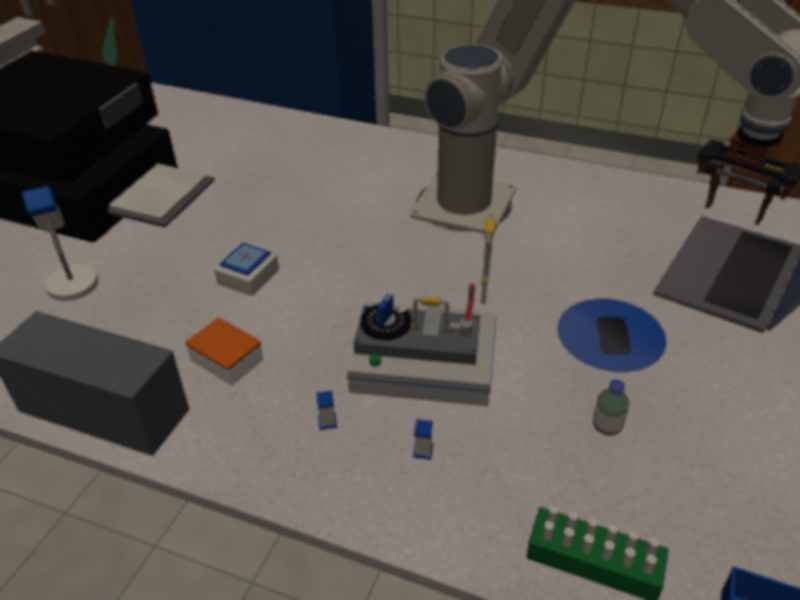

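View pics/top_b.png

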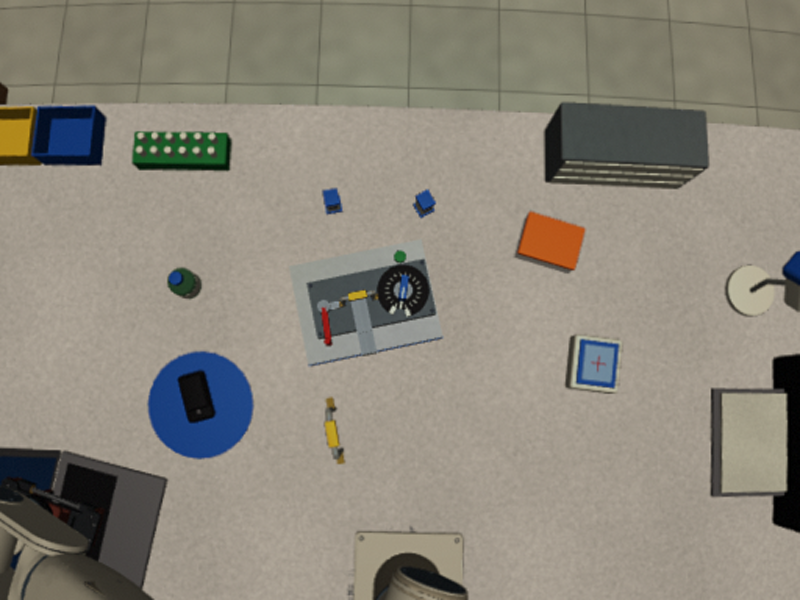

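Scene: box with black dial (386,318), shackle grip (430,300), red lever (470,300), a tall look-alike shackle at (488,255). Top: box around (367,303), scanner cross at (598,363), big look-alike at (333,432), between box and robot. Next, an enlarged crop.

```bash
python3 - <<'E'
from h import *
c=load("top"); f=c["frame"][150:240,180:290]; cv2.imwrite("pics/topcrop.png",cv2.resize(f,None,fx=6.5,fy=6.5,interpolation=cv2.INTER_CUBIC))
E
```

```text
(no output)
```

View pics/topcrop.png

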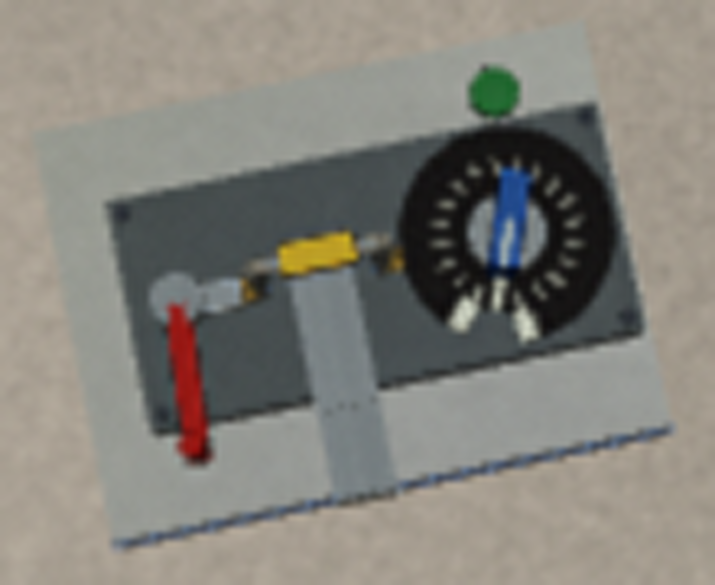

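```bash
cat >> h.py <<'E'
def fit(c,uv,z,b):
    W=pix2w(c,uv,z)[:,:2]; b=np.array(b,float)
    B=b-b.mean(0);V=W-W.mean(0); a=np.arctan2((B[:,0]*V[:,1]-B[:,1]*V[:,0]).sum(),(B*V).sum())
    R=np.array([[np.cos(a),-np.sin(a)],[np.sin(a),np.cos(a)]]); t=W.mean(0)-R@b.mean(0)
    return a,R,t,(W-(b@R.T+t))
E
python3 - <<'E'
from h import *
c=load("top")
def u(p): return np.array(p)/6.5+[180,150]
P=[(108,204),(597,104),(644,333),(155,435),(37,132),(583,20),(115,545),(672,430)]
b=[(55,105),(55,-130),(-55,-130),(-55,105),(100,135),(100,-135),(-100,135),(-100,-135)]
a,R,t,r=fit(c,u(P),[92]*4+[62]*4,b); print(a,t,r.round(1).tolist())
g=lambda q:(R@q+t).round(1)
print("dial",g([0,-75]),pix2w(c,u([(508,230)]),108),"pivot",g([0,80]),pix2w(c,u([(177,297)]),110))
print("shk",g([0,13]),pix2w(c,u([(318,254)]),172))
e=pix2w(c,u([(517,172),(503,265)]),158)[:,:2];print("bar",e,np.linalg.norm(e[0]-e[1]));d=R.T@(e[1]-e[0]);print("dial ang",np.arctan2(-d[0],d[1]))
p=pix2w(c,u([(195,452)]),155);print("post",p, R.T@(p[0,:2]-t))
print("open post",g([0,150]))
sc=np.array([(598,363),(578,337),(620,341),(615,391),(571,387)])*0.64
print("scan",pix2w(c,sc,60))
lk=np.array([(330,402),(340,460),(333,432)])*.64; print("lookalike",pix2w(c,lk,[230]*3),pix2w(c,lk,[0]*3))
E
```

```text
0.23263297434521227 [563.82452783  95.75523008] [[-0.2, -0.6], [-0.3, 0.6], [-0.7, 1.8], [-0.6, -1.4], [1.2, -1.5], [1.2, 1.1], [-0.2, -0.7], [-0.6, 0.7]]
dial [581.1  22.8] [[583.80046739  23.30558222 108.        ]] pivot [545.4 173.6] [[548.03321171 174.62276413 110.        ]]
shk [560.8 108.4] [[561.57832504 108.33763758 172.        ]]
bar [[602.92147701  21.28846336]
 [560.8938917   26.47955305]] 42.34696374664491
dial ang 1.2152695476378115
post [[473.96424086 160.47444288 155.        ]] [-72.51930781  83.69227966]
open post [529.2 241.7]
scan [[ 454.73587444 -370.09853699   60.        ]
 [ 505.74330944 -329.14360262   60.        ]
 [ 499.79498158 -415.64692672   60.        ]
 [ 399.63490611 -405.11532304   60.        ]
 [ 406.00208898 -315.22552003   60.        ]]
lookalike [[366.98179291 148.23843521 230.        ]
 [268.08806662 127.79598863 230.        ]
 [315.63885043 141.3566238  230.        ]] [[364.39147173 163.64605282   0.        ]
 [247.94007662 139.57423843   0.        ]
 [303.93306345 155.54243928   0.        ]]
```

```bash
python3 - <<'E'
from h import *
a,b=load("top"),load("scene")
def tri(p,q):
    o=[];D=[]
    for c,x in((a,p),(b,q)):
        w=pix2w(c,[np.array(x)*.64],[0])[0]; d=w-c["c2w"][:3,3]; o.append(c["c2w"][:3,3]); D.append(d/np.linalg.norm(d))
    s=np.linalg.lstsq(np.c_[D[0],-D[1]],o[1]-o[0],rcond=None)[0]; A=o[0]+s[0]*D[0];B=o[1]+s[1]*D[1]; return ((A+B)/2).round(),np.linalg.norm(A-B).round(1)
print(tri((333,432),(490,226)),tri((358,295),(430,300)),tri((598,363),(245,257)))
E
python3 -m creep '[[[0.307,-0.441,0.04,0,0,0.508,1],[0.307,-0.441,0.04,0,0,0.508,1],[0.307,-0.441,0.04,0,0,0.508,1],[0.307,-0.441,0.04,0,0,0.508,1],[0.307,-0.441,0.04,0,0,0.508,1],[0.307,-0.441,0.04,0,0,0.508,1],[0.307,-0.441,0.04,0,0,0.508,1],[0.307,-0.441,0.04,0,0,0.508,1],[0.307,-0.441,0.04,0,0,0.508,1],[0.307,-0.441,0.04,0,0,0.508,1]]]'
```

```text
(array([311., 149., 172.]), np.float64(8.6)) (array([563., 110., 163.]), np.float64(4.3)) (array([ 454., -369.,   53.]), np.float64(5.8))
time_s: 0.93
position: [405.6, 261.5, 333.4]
ee_rot: [[-0.973, -0.231, -0.0], [-0.231, 0.973, -0.0], [0.0, -0.0, -1.0]]
contact_force: [0.6, 0.7, 0.3]
gripper_width: 0.997
grip_force: 0.0
```

```bash
python3 -m creep '[[[0.07,-0.1,-0.02,0,0,0,1],[0.07,-0.1,-0.02,0,0,0,1],[0.07,-0.1,-0.02,0,0,0,1],[0.07,-0.1,-0.02,0,0,0,1],[0.07,-0.1,-0.04,0,0,0,0.2],[0.07,-0.1,-0.04,0,0,0,0.2],[0.07,-0.1,-0.04,0,0,0,0.2],[0.07,-0.1,-0.04,0,0,0,0.2],[0.07,-0.1,-0.04,0,0,0,0.2],[0.07,-0.1,-0.04,0,0,0,0.2]]]'
python3 - <<'E'
from h import *
c=cam("wrist"); save(c,"w1"); cv2.imwrite("pics/w1b.png",cv2.resize(c["frame"],(800,600),interpolation=cv2.INTER_CUBIC))
print(arm.read_state()["position"], c["fx"], c["c2w"].round(2).tolist())
R=np.array([[.973,-.2305],[.2305,.973]]);t=np.array([563.8,95.8])
for n,q,z in[("pivot",[0,80],110),("post",[-70*np.cos(.05),80+70*np.sin(.05)],155),("dialtop",[0,-75],158),("shk",[0,13],172)]:
    print(n,(w2pix(c,[*(R@q+t),z])/.64).round())
E
```

```text
time_s: 1.77
position: [475.0, 164.1, 294.1]
ee_rot: [[-0.973, -0.232, 0.001], [-0.232, 0.973, 0.0], [-0.001, 0.0, -1.0]]
contact_force: [-0.4, 0.3, -0.7]
gripper_width: 0.61
grip_force: 0.0
[475.04670437 163.97957727 294.04933036] 297.65089965096524 [[-0.23, -0.94, -0.25, 405.34], [0.97, -0.22, -0.06, 147.83], [0.0, -0.26, 0.97, 377.46], [0.0, 0.0, 0.0, 1.0]]
pivot [[385. 401.]]
post [[389. 318.]]
dialtop [[ 98. 441.]]
shk [[250. 458.]]
```

View pics/w1b.png

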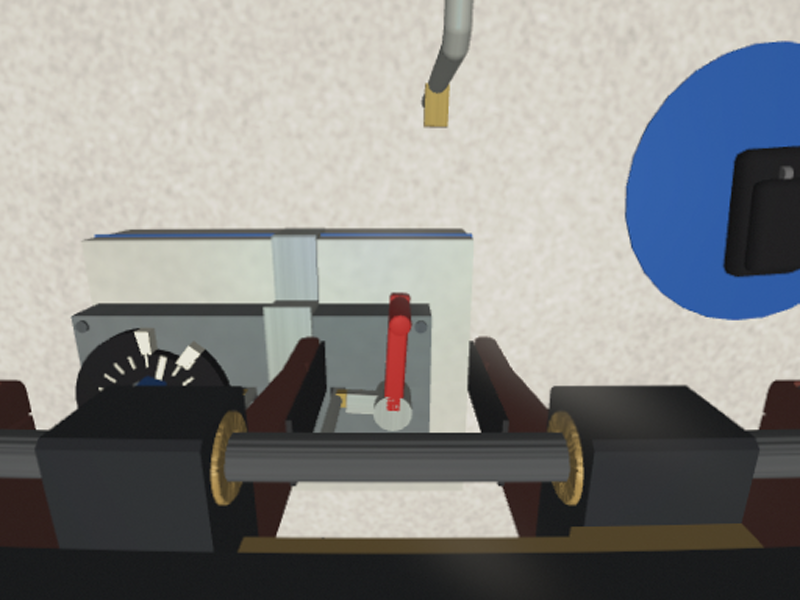

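Post top at (400,323), pivot at (392,410), fingertips astride at columns 322/475: roughly centred on the post.

```bash
python3 - <<'E'
from h import *
c=load("w1")
print(pix2w(c,np.array([(400,323),(392,410)])*.64,[155,112]))
# box corners: lid front edge z=62 near corners, block front corners z=92
a,R,t,r=fit(c,np.array([(83,240),(471,237),(73,317),(432,305)])*.64,[62,62,92,92],[(-100,-135),(-100,135),(-55,-130),(-55,105)]);print(a,t,r.round(1).tolist())
E
```

```text
[[477.86674558 167.10506807 155.        ]
 [549.71128767 179.54315925 112.        ]]
0.25251345806444725 [564.47185952 102.527051  ] [[-0.7, 1.0], [3.1, -0.5], [0.8, 0.4], [-3.1, -0.8]]
```

```bash
python3 -m creep '[[[0.001,0.001,-0.04,0,0,0,0.2],[0.001,0.001,-0.083,0,0,0,0.2],[0.001,0.001,-0.083,0,0,0,0.2],[0.001,0.001,-0.083,0,0,0,-1],[0.001,0.001,-0.083,0,0,0,-1],[0.001,0.001,-0.083,0,0,0,-1],[0.001,0.001,-0.083,0,0,0,-1],[0.001,0.001,-0.083,0,0,0,-1],[0.001,0.001,-0.083,0,0,0,-1],[0.001,0.001,-0.083,0,0,0,-1]]]' 5
```

```text
time_s: 2.65
position: [476.3, 164.5, 211.2]
ee_rot: [[-0.973, -0.231, 0.001], [-0.231, 0.973, 0.001], [-0.002, 0.0, -1.0]]
contact_force: [-1.4, 0.2, 4.3]
gripper_width: 0.139
grip_force: 5.0
```

```bash
python3 -m creep '[[[-0.001,0.014,0,0,0,0,-1],[0.001,0.028,0,0,0,0,-1],[0.006,0.041,0,0,0,0,-1],[0.013,0.0535,0,0,0,0,-1],[0.0225,0.064,0,0,0,0,-1],[0.034,0.072,0,0,0,0,-1],[0.047,0.078,0,0,0,0,-1],[0.054,0.08,0,0,0,0,-1],[0.058,0.081,0,0,0,0,-1],[0.058,0.081,0,0,0,0,-1]]]'
```

```text
time_s: 3.48
position: [534.0, 247.1, 209.8]
ee_rot: [[-0.973, -0.231, -0.002], [-0.231, 0.973, 0.001], [0.002, 0.002, -1.0]]
contact_force: [-4.0, 6.3, 0.2]
gripper_width: 0.131
grip_force: 5.0
```

```bash
python3 -m creep '[[[0,0,0,0,0,0,0],[0,0,0,0,0,0,0],[0,0,0,0,0,0,0],[0,0,0.04,0,0,0,0],[0,0,0.08,0,0,0,0],[-0.003,-0.03,0.1,0,0,-0.1,0],[-0.003,-0.06,0.1,0,0,-0.2,0],[-0.003,-0.1,0.1,0,0,-0.3,0],[-0.003,-0.14,0.1,0,0,-0.353,0],[-0.003,-0.18,0.1,0,0,-0.353,0]]]'
python3 -m creep '[[[0,-0.034,0,0,0,0,0],[0,-0.034,0,0,0,0,0],[0,-0.034,0,0,0,0,0],[0,-0.034,0,0,0,0,0],[0,-0.034,0,0,0,0,0],[0,-0.034,0,0,0,0,0],[0,-0.034,0,0,0,0,0],[0,-0.034,0,0,0,0,0],[0,-0.034,0,0,0,0,0],[0,-0.034,0,0,0,0,0]]]'
python3 - <<'E'
from h import *
c=cam("wrist"); save(c,"w2"); cv2.imwrite("pics/w2b.png",cv2.resize(c["frame"],(800,600),interpolation=cv2.INTER_CUBIC))
s=arm.read_state();print(s["position"],s["ee_rot"].round(3).tolist(),s["gripper_width"])
save(cam("top"),"top2")
E
```

```text
time_s: 4.32
position: [530.9, 63.8, 310.8]
ee_rot: [[-0.993, 0.122, 0.001], [0.122, 0.993, -0.0], [-0.001, 0.0, -1.0]]
contact_force: [0.8, -0.0, -1.2]
gripper_width: 0.498
grip_force: 0.0
time_s: 5.15
position: [531.0, 31.8, 310.3]
ee_rot: [[-0.993, 0.119, 0.0], [0.119, 0.993, -0.0], [-0.0, -0.0, -1.0]]
contact_force: [0.1, -0.1, -0.3]
gripper_width: 0.504
grip_force: 0.0
[531.02830888  31.65903531 310.33339721] [[-0.993, 0.119, -0.0], [0.119, 0.993, -0.0], [0.0, -0.0, -1.0]] 0.49996366227033817
```

View pics/w2b.png

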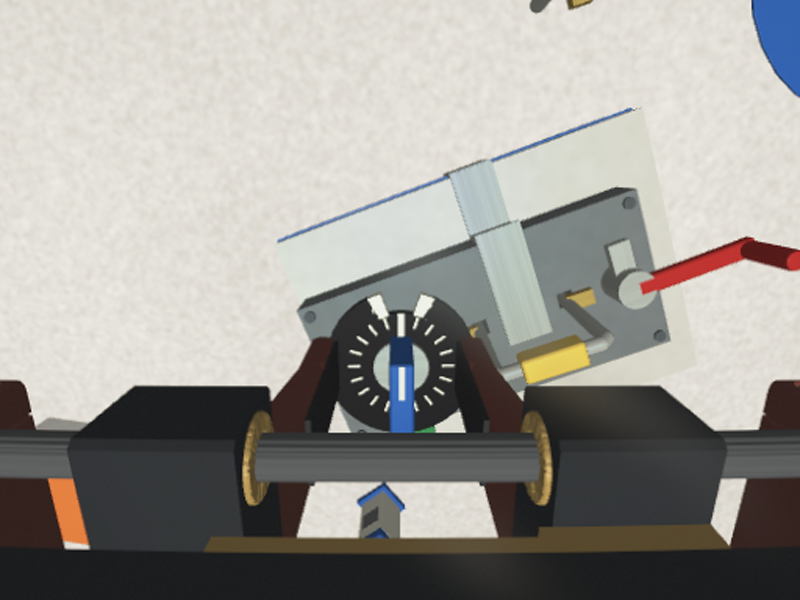

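Lever points out to box +y, fully open; bar at column 401, aligned with the fingers (333/470); wheel centre (401,367), yellow grip top centre ≈(554,358).

```bash
python3 - <<'E'
from h import *
c=load("w2")
print(pix2w(c,np.array([(401,364),(401,368),(402,340),(553,354)])*.64,[158,108,158,172]).round(1))
a,R,t,r=fit(c,np.array([(278,241),(632,109),(300,312),(635,190),(670,343),(635,288)])*.64,[62,62,92,92,92,112],[(-100,-135),(-100,135),(-55,-130),(-55,105),(55,105),(0,80)]);print(a,t,r.round(1).tolist(),R@[0,-75]+t,R@[0,13]+t)
E
```

```text
[[562.4  30.9 158. ]
 [587.   28.5 108. ]
 [548.6  33.  158. ]
 [560.2 109.6 172. ]]
0.2356328273173637 [567.51415354 101.96245906] [[-2.8, 3.0], [-0.2, -6.3], [0.7, 1.7], [0.4, -0.4], [1.8, 0.2], [0.1, 1.8]] [585.02353148  29.03494927] [564.4791947  114.60322742]
```

```bash
python3 -m creep '[[[0.04,-0.004,0,0,0,0,0],[0.0525,-0.0055,-0.02,0,0,0,0],[0.0525,-0.0055,-0.06,0,0,0,0],[0.0525,-0.0055,-0.099,0,0,0,0],[0.0525,-0.0055,-0.099,0,0,0,0],[0.0525,-0.0055,-0.099,0,0,0,-1],[0.0525,-0.0055,-0.099,0,0,0,-1],[0.0525,-0.0055,-0.099,0,0,0,-1],[0.0525,-0.0055,-0.099,0,0,0,-1],[0.0525,-0.0055,-0.099,0,0,0,-1]]]' 12
```

```text
time_s: 6.08
position: [584.8, 27.2, 213.8]
ee_rot: [[-0.993, 0.121, 0.005], [0.121, 0.993, 0.003], [-0.004, 0.004, -1.0]]
contact_force: [0.7, 22.0, 2.5]
gripper_width: 0.161
grip_force: 10.9
```

```bash
python3 -m creep '[[[0,0.003,0,0,0,0,-1],[0,0.003,0,0,0,-0.06,-1],[0,0.003,0,0,0,-0.12,-1],[0,0.003,0,0,0,-0.18,-1],[0,0.003,0,0,0,-0.24,-1],[0,0.003,0,0,0,-0.30,-1],[0,0.003,0,0,0,-0.36,-1],[0,0.003,0,0,0,-0.42,-1],[0,0.003,0,0,0,-0.48,-1],[0,0.003,0,0,0,-0.54,-1]]]'
```

```text
time_s: 6.92
position: [584.7, 27.8, 213.7]
ee_rot: [[-0.789, 0.615, 0.004], [0.615, 0.789, -0.002], [-0.004, 0.001, -1.0]]
contact_force: [-0.5, -5.8, 7.9]
gripper_width: 0.161
grip_force: 12.0
```

```bash
python3 -m creep '[[[0,-0.0005,0,0,0,-0.07,-1],[0,-0.0005,0,0,0,-0.15,-1],[0,-0.0005,0,0,0,-0.23,-1],[0,-0.0005,0,0,0,-0.31,-1],[0,-0.0005,0,0,0,-0.39,-1],[0,-0.0005,0,0,0,-0.47,-1],[0,-0.0005,0,0,0,-0.54,-1],[0,-0.0005,0,0,0,-0.60,-1],[0,-0.0005,0,0,0,-0.64,-1],[0,-0.0005,0,0,0,-0.64,-1]]]'
python3 - <<'E'
from plant import arm
s=arm.read_state();print(s["torque"],s["ee_rot"].round(3).tolist())
E
```

```text
time_s: 7.75
position: [584.3, 27.4, 213.7]
ee_rot: [[-0.266, 0.964, 0.003], [0.964, 0.266, -0.002], [-0.003, 0.002, -1.0]]
contact_force: [-1.3, -5.7, 8.4]
gripper_width: 0.161
grip_force: 12.0
[-1.12296722  0.56413056 -0.0269129 ] [[-0.266, 0.964, 0.003], [0.964, 0.266, -0.002], [-0.003, 0.002, -1.0]]
```

```bash
python3 -m creep '[[[0,0,0,0,0,0,0],[0,0,0,0,0,0,0],[0,0,0,0,0,0,0],[0,0,0,0,0,0,0],[0,0,0.04,0,0,-0.035,0],[0,0,0.08,0,0,-0.035,0],[-0.01,0.03,0.1,0,0,-0.035,0],[-0.02,0.07,0.1,0,0,-0.035,0],[-0.028,0.1,0.1,0,0,-0.035,0],[-0.035,0.132,0.1,0,0,-0.035,0]]]'
python3 -m creep '[[[0,0,0,0,0,0,0],[0,0,0,0,0,0,0],[0,0,0,0,0,0,0],[0,0,0,0,0,0,0],[0,0,0,0,0,0,0],[0,0,0,0,0,0,0],[0,0,0,0,0,0,0],[0,0,0,0,0,0,0],[0,0,0,0,0,0,0],[0,0,0,0,0,0,0]]]'
python3 - <<'E'
from h import *
c=cam("wrist"); save(c,"w3"); cv2.imwrite("pics/w3b.png",cv2.resize(c["frame"],(800,600),interpolation=cv2.INTER_CUBIC))
E
```

```text
time_s: 8.58
position: [547.9, 161.7, 312.0]
ee_rot: [[-0.233, 0.972, 0.001], [0.972, 0.233, 0.0], [0.0, 0.001, -1.0]]
contact_force: [-0.5, -0.8, -0.2]
gripper_width: 0.499
grip_force: 0.0
time_s: 9.42
position: [548.6, 160.2, 311.3]
ee_rot: [[-0.234, 0.972, -0.0], [0.972, 0.234, -0.0], [-0.0, -0.0, -1.0]]
contact_force: [0.1, -0.6, -0.5]
gripper_width: 0.499
grip_force: 0.0
```

View pics/w3b.png

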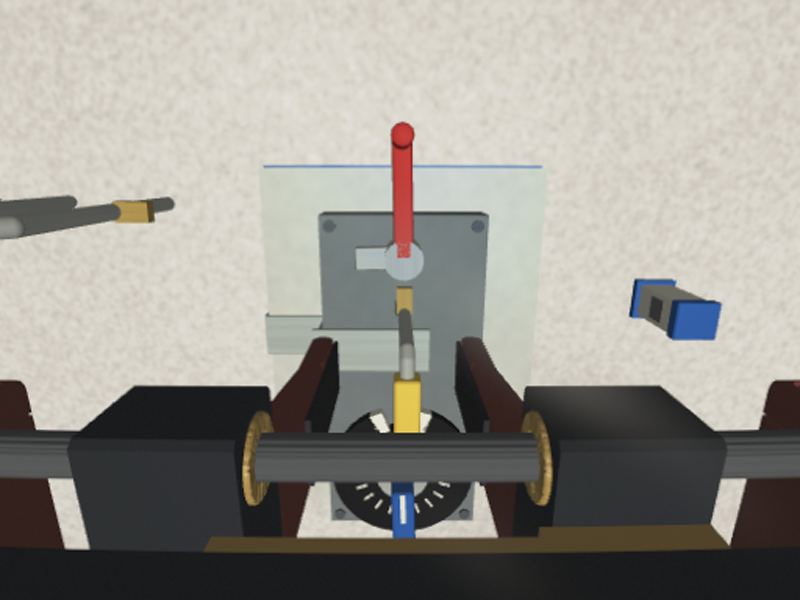

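```bash
python3 - <<'E'
from h import *
c2=cam("scene"); save(c2,"scene2"); c1=load("scene")
for c in (c1,c2):
    f=c["frame"][180:205,262:295].astype(int); m=(f[:,:,2]>120)&(f[:,:,0]<90)&(f[:,:,1]>90)
    y,x=np.nonzero(m); print(m.sum(),x.mean()+262,y.mean()+180,y.min(),y.max(),x.min(),x.max())
for z in(165,173): print(z,w2pix(c1,[[562,111,z]]))
f=np.hstack([c["frame"][165:225,215:320] for c in(c1,c2)]);cv2.imwrite("pics/cmp.png",cv2.resize(f,None,fx=3.8,fy=3.8,interpolation=cv2.INTER_CUBIC))
E
```

```text
33 275.54545454545456 190.63636363636363 9 12 8 19
33 275.6666666666667 189.03030303030303 8 10 8 19
165 [[274.84550016 191.23664247]]
173 [[274.8779714  189.17919163]]
```

View pics/cmp.png

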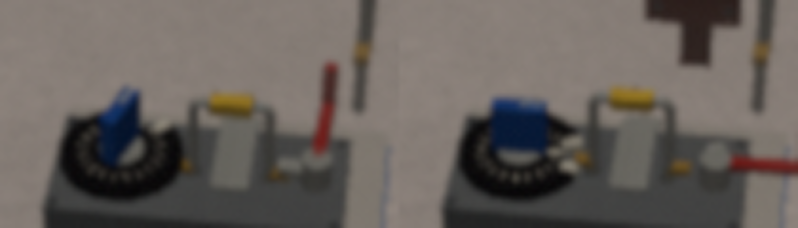

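Both lugs level and the grip up ~1.6 px (≈6–8 mm): clicked. Dial notch faces the shackle.

```bash
python3 - <<'E'
from h import *
c=load("w3"); print(pix2w(c,np.array([(407,378),(404,260),(403,128)])*.64,[180,112,155]).round(1), arm.read_state()["position"])
a,R,t,r=fit(c,np.array([(264,166),(543,166),(320,213),(489,213),(404,260)])*.64,[62,62,92,92,112],[(-100,135),(100,135),(-55,105),(55,105),(0,80)]);print(a,t,r.round(1).tolist(),R@[0,13]+t,R@[0,-75]+t)
E
```

```text
[[560.3 132.4 180. ]
 [548.6 178.3 112. ]
 [530.  249.7 155. ]] [548.52850633 160.3372511  311.35130052]
0.2359043613961139 [567.30218473 102.05367625] [[3.1, 1.0], [-3.3, -0.5], [0.6, 0.6], [-0.4, 0.4], [0.0, -1.6]] [564.2637936  114.69362005] [584.83136433  29.13092354]
```

```bash
python3 -m creep '[[[0.01,-0.03,0,0,0,0,0],[0.0157,-0.0463,-0.01,0,0,0,0],[0.0157,-0.0463,-0.045,0,0,0,0],[0.0157,-0.0463,-0.079,0,0,0,0],[0.0157,-0.0463,-0.079,0,0,0,0],[0.0157,-0.0463,-0.079,0,0,0,-1],[0.0157,-0.0463,-0.079,0,0,0,-1],[0.0157,-0.0463,-0.079,0,0,0,-1],[0.0157,-0.0463,-0.079,0,0,0,-1],[0.0157,-0.0463,-0.079,0,0,0,-1]]]' 20
```

```text
time_s: 10.35
position: [564.9, 114.4, 234.0]
ee_rot: [[-0.234, 0.972, 0.003], [0.972, 0.234, 0.001], [-0.0, 0.003, -1.0]]
contact_force: [0.3, -0.7, 1.4]
gripper_width: 0.163
grip_force: 1.2
```

```bash
python3 -m creep '[[[0,0,0,0,0,0,-1],[0,0,0,0,0,0,-1],[0,0,0,0,0,0,-1],[0,0,0.003,0,0,0,-1],[0,0,0.008,0,0,0,-1],[0,0,0.014,0,0,0,-1],[0,0,0.02,0,0,0,-1],[0,0,0.026,0,0,0,-1],[0,0,0.032,0,0,0,-1],[0,0,0.038,0,0,0,-1]]]'
```

```text
time_s: 11.18
position: [564.2, 114.1, 271.1]
ee_rot: [[-0.234, 0.972, 0.0], [0.972, 0.234, 0.0], [-0.0, 0.0, -1.0]]
contact_force: [0.3, -0.1, -0.9]
gripper_width: 0.164
grip_force: 20.0
```

```bash
python3 -m creep '[[[0,0,0.008,0,0,0,-1],[0,0,0.018,0,0,0,-1],[0,0,0.03,0,0,0,-1],[0,0,0.045,0,0,0,-1],[0,0,0.06,0,0,0,-1],[0,0,0.075,0,0,0,-1],[0,0,0.09,0,0,0,-1],[0,0,0.105,0,0,0,-1],[0,0,0.12,0,0,0,-1],[0,0,0.125,0,0,0,-1]]]'
python3 - <<'E'
from h import *
c=cam("scene"); save(c,"scene3"); cv2.imwrite("pics/s3.png",cv2.resize(c["frame"][60:260,100:360],None,fx=3,fy=3,interpolation=cv2.INTER_CUBIC))
E
```

```text
time_s: 12.02
position: [564.9, 114.2, 398.7]
ee_rot: [[-0.234, 0.972, 0.004], [0.972, 0.234, 0.001], [-0.0, 0.004, -1.0]]
contact_force: [1.0, -0.2, -0.8]
gripper_width: 0.158
grip_force: 20.0
```

View pics/s3.png

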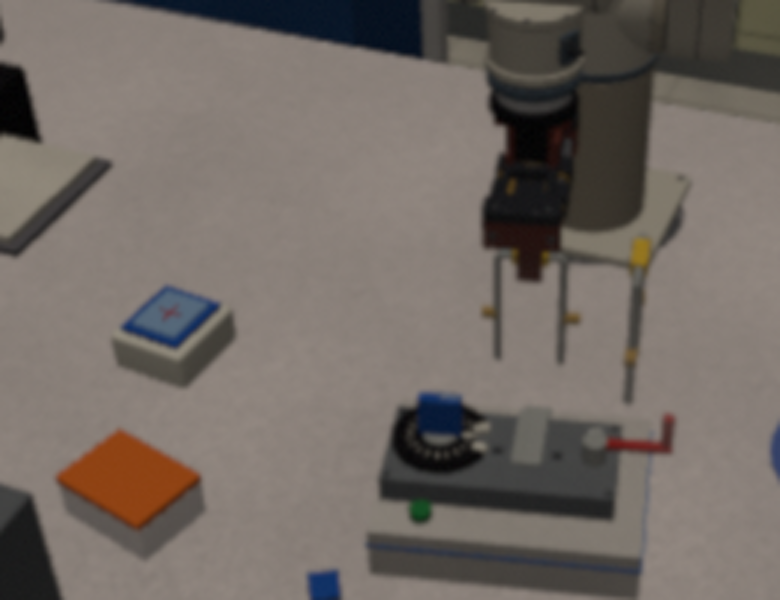

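```bash
python3 -m creep '[[[-0.002,-0.01,0,0,0,-0.02,-1],[-0.007,-0.03,0,0,0,-0.05,-1],[-0.013,-0.056,0,0,0,-0.1,-1],[-0.019,-0.084,0,0,0,-0.15,-1],[-0.026,-0.112,0,0,0,-0.2,-1],[-0.032,-0.14,0,0,0,-0.25,-1],[-0.038,-0.168,0,0,0,-0.3,-1],[-0.045,-0.196,0,0,0,-0.35,-1],[-0.051,-0.224,0,0,0,-0.4,-1],[-0.057,-0.252,0,0,0,-0.45,-1]]]' && python3 -m creep '[[[-0.006,-0.028,0,0,0,-0.05,-1],[-0.013,-0.056,0,0,0,-0.1,-1],[-0.019,-0.084,0,0,0,-0.15,-1],[-0.026,-0.112,0,0,0,-0.2,-1],[-0.032,-0.14,0,0,0,-0.25,-1],[-0.038,-0.168,0,0,0,-0.3,-1],[-0.044,-0.193,0,0,0,-0.35,-1],[-0.048,-0.212,0,0,0,-0.35,-1],[-0.051,-0.222,0,0,0,-0.35,-1],[-0.052,-0.227,0,0,0,-0.35,-1]]]'
```

```text
time_s: 12.9
position: [505.8, -139.6, 394.2]
ee_rot: [[0.216, 0.976, -0.002], [0.976, -0.216, 0.0], [-0.0, -0.002, -1.0]]
contact_force: [-0.2, 0.8, -1.1]
gripper_width: 0.157
grip_force: 20.0
time_s: 13.73
position: [454.0, -366.1, 394.3]
ee_rot: [[0.536, 0.844, -0.002], [0.844, -0.536, 0.001], [0.0, -0.002, -1.0]]
contact_force: [0.2, -0.7, -2.5]
gripper_width: 0.154
grip_force: 20.0
```

Now lower by 98 mm (to TCP z ≈ 296).

```bash
python3 -m creep '[[[0.001,0.001,-0.006,0,0,0,-1],[0.001,0.001,-0.018,0,0,0,-1],[0.001,0.001,-0.034,0,0,0,-1],[0.001,0.001,-0.05,0,0,0,-1],[0.001,0.001,-0.066,0,0,0,-1],[0.001,0.001,-0.08,0,0,0,-1],[0.001,0.001,-0.09,0,0,0,-1],[0.001,0.001,-0.096,0,0,0,-1],[0.001,0.001,-0.098,0,0,0,-1],[0.001,0.001,-0.098,0,0,0,-1]]]'
python3 -m creep '[[[0,0,0,0,0,0,-1],[0,0,0,0,0,0,-1],[0,0,0,0,0,0,-1],[0,0,0,0,0,0,-1],[0,0,0,0,0,0,-1],[0,0,0,0,0,0,-1],[0,0,0,0,0,0,-1],[0,0,0,0,0,0,-1],[0,0,0,0,0,0,-1],[0,0,0,0,0,0,-1]]]'
python3 - <<'E'
from h import *
a=cam("scene")["frame"][80:240,90:250]; c=cam("wrist")["frame"]
b=cv2.resize(c[100:340,100:420],(466,350)); a=cv2.resize(a,(330,350),interpolation=cv2.INTER_CUBIC)
cv2.imwrite("pics/fin.png",np.hstack([a,b]))
E
```

```text
time_s: 14.57
position: [456.3, -363.4, 296.9]
ee_rot: [[0.534, 0.845, -0.001], [0.845, -0.534, 0.0], [0.0, -0.001, -1.0]]
contact_force: [0.2, 0.0, -0.1]
gripper_width: 0.156
grip_force: 20.0
time_s: 15.4
position: [456.2, -363.9, 297.3]
ee_rot: [[0.535, 0.845, -0.0], [0.845, -0.535, 0.0], [0.0, -0.0, -1.0]]
contact_force: [-0.3, -0.4, -0.6]
gripper_width: 0.156
grip_force: 20.0
```

View pics/fin.png

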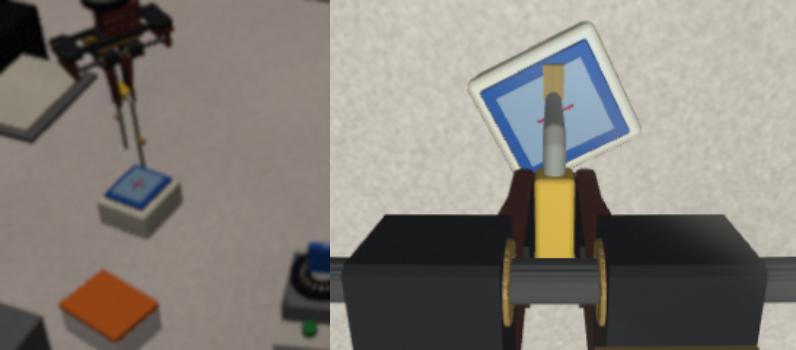

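Shackle held upright over the scanner; cross at (555,107) of the wrist half, feet at (125,150) and (143,165) in the scene half. A numeric check:

```bash
python3 - <<'E'
from h import *
c=cam("wrist"); print(pix2w(c,[(254.5,173.4)],60)); print(w2pix(load("scene"),[[456.2,-364,112],[456.2,-364,60]]))
E
```

```text
[[ 457.531449   -362.26194573   60.        ]]
[[154.46569386 151.38637594]
 [156.69227718 163.40248882]]
```

Everything agrees to within a few mm, with the feet about 52 mm above the window.

```bash
python3 -c "
from plant import arm
print(arm.sign_off())"
```

```text
the job is handed in; nothing more can be done
None
```

The job is handed in: I opened the lever, turned the dial until the shackle clicked up, and pulled the shackle out. It is held upright about 5 cm above the middle of the scanner window, after about 16 s of the 67 s allowed; the verdict was not shown.

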